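Nest the parts dippers with their handles fanned

TASK

Tidy the three round aluminium dipper pans on the packing bench into one nest: leave the widest pan standing where it is, set the middle-sized pan down inside it, then the smallest inside the middle one, each seated flat on the floor of the pan below. Fan the handles so that each can be taken hold of: seen from above, each handle points about 45 degrees anticlockwise from the handle of the pan below it.

Things in the scene. Friction and masses are not known exactly. Their poses are not given: they have to be found in the camera images.
- wide_pan (a point): Widest, lowest of three round flared aluminium pans with straight level black handles: rim dia. 132 mm, base 112, height 42, wall 3, floor 4 mm thick; loose, 0.24 kg. Point on the pan's axis, 21 mm above its underside. z up; x from the axis out along the handle (14 mm wide, 12 tall, centre line 28 mm above the underside, end 132 mm from the axis).
- middle_handle (a point): Grip point of the middle pan's handle (pan: rim dia. 104 mm, base 88, height 58, wall 3, floor 4; loose, 0.15 kg). Black grip 14 mm wide, 12 tall, 72 to 132 mm from the pan's axis. Point in mid-section, 49 mm above the pan's underside. z up, x outward along the handle, y across it; the pan's axis is 95 mm along -x. When seated, the point is 32 mm above wide_pan.
- small_handle (a point): Grip point of the handle of the smallest, tallest pan (rim dia. 76 mm, base 65, height 78, wall 3, floor 4; loose, 0.11 kg). Black grip 14 mm wide, 12 tall, 72 to 132 mm from the pan's axis. Point in mid-section, 71 mm above the underside. z up, x outward along the handle; the pan's axis is 95 mm along -x. When seated, the point is 26 mm above middle_handle.
Mind the look-alikes: they are no part of the job. Leave any green or orange look-alike of the part that bears small_handle alone.

How it is judged:
On the way, in this order (a step that is already met when the one before it is completed fails the run):
1. the middle-sized pan is seated in the wide one, handle fanned anticlockwise (x of wide_pan in the frame of middle_handle between -0.108 and -0.082 m and y of wide_pan in the frame of middle_handle between -0.013 and 0.013 m and z of middle_handle in the frame of wide_pan between 0.026 and 0.038 m and angle between the x axis of wide_pan and the x axis of middle_handle, either way round between 0.436332 and 1.13446 rad and y of middle_handle in the frame of wide_pan above 0.02 m and x of middle_handle in the frame of wide_pan above 0.02 m and angle between middle_handle's own z axis and vertical below 0.139626 rad), for 0.2 s.
2. the smallest pan is seated in the middle one, handle fanned anticlockwise (x of wide_pan in the frame of small_handle between -0.118 and -0.072 m and y of wide_pan in the frame of small_handle between -0.023 and 0.023 m and z of small_handle in the frame of middle_handle between 0.02 and 0.032 m and angle between the x axis of middle_handle and the x axis of small_handle, either way round between 0.436332 and 1.13446 rad and angle between small_handle's own z axis and vertical below 0.139626 rad and y of small_handle in the frame of middle_handle above 0.02 m and x of small_handle in the frame of middle_handle above -0.085 m), for 0.2 s.
At the end, for the whole second after the job is handed in: Middle pan seated in the wide one and small pan in the middle one: axes within 13 and 23 mm of the wide pan's, heights within 6 mm of seated, tilts under 8 degrees, each handle 25 to 65 degrees anticlockwise from the one below; wide pan within 40 mm of its start (all of step 1 and all of step 2 and distance of wide_pan from where it was at the start of the episode below 0.04 m and angle between wide_pan's own z axis and vertical below 0.139626 rad); the robot touches nothing.
It also fails if it takes over 56 s, if anything falls off the work surface, if the arm or the gripper's body presses on something with over 40 N, if the wrist force passes 120 N, or if a joint passes its speed limit or range.

ROBOT

A 6-joint arm with a two-finger parallel gripper is mounted at the origin on the work surface. World frame = base frame: x ahead of the robot, y to its left, z up, the work surface at z = 0. Lengths are in m, angles in rad, forces in N, time in s.
With the tool pointing down it reaches from about 0.275 to 0.825 m from the base axis. Payload 5.2 kg.
Tool frame: the origin (TCP) lies on the centre line of the jaws, within the pads' length; the fingertips stand 11 mm ahead of it and the grasp point (between the pads) lies 8 mm behind it; z points along the fingers, y is the direction in which the jaws open and shut (so a half turn about z gives the same grasp; the last joint's range is limited). The gripper opens to 93 mm and grips with 3 to 60 N. Pads are 15 mm wide; open, the fingers measure 128 mm over their backs; the gripper's body (75 mm by 188 mm) begins 65 mm behind the grasp point.
Start: joints at [-1.303, 0.259, 1.535, -0, 1.348, -0.203], TCP at [0.25, -0.49, 0.23] pointing down, gripper open.
Joint ranges: [-3.14, 3.14], [-0.91, 2.08], [0.19, 2.58], [-1.22, 4.36], [0.22, 2.71], [-3.12, 3.12]. Speed limits (rad/s): [2.57, 2.57, 3.14, 3.14, 3.14, 3.14].

INTERFACE

Orientations are given as [roll, pitch, yaw] about the fixed x, y, z axes, in that order (R = Rz(yaw) Ry(pitch) Rx(roll)).
In Python, from bench import r gives the robot as it stands.
- The arm moves only by the tool jog_arm, never from a script. Its argument "rows" is text: rows parted by semicolons, each of 4 numbers parted by spaces: the shift along the world's x, y, z in mm, then the turn about the world's z in degrees. In form: x y z turn; .... A call has 1 to 5 rows; each row is the pose to reach, as a shift and turn from the pose commanded when the call began; what a row does not reach only later rows make up. A row lasts 1/10 s, in which the tool goes at most 50 mm and 8.59 degrees, less where a joint would pass 70% of its speed; a pose out of reach is approached as far as the arm can. A call with a gripper value outside its range is refused whole. "jaw" is the closure, from 0 (fully open) to 1 (shut), set as the call begins (left out, the last holds). The fingers move at their own pace and stop on an object; the grip force is fixed at half the most. Time passes only in rows, so rows that repeat a pose let the fingers close. It gives the time, the measured TCP pose, the force and the opening at its end, in the units of the state.
- r.read_state(): the state, without advancing time (a new reading comes with each control period).
- r.snapshot(name): name is "side" or "top" or "wrist"; returns the picture (384x512x3 uint8, red, green, blue); there is no depth.
- r.calibration(name): a dict with "vfov" (degrees; the focal length in pixels is half the picture's height over the tangent of half this angle, whatever the lens; pixels are square), "cx", "cy" (the principal point, pixels), "R" (3x3) and "t" (3): a world point X has camera coordinates R X + t; the wrist camera has in their place "hand_eye" (4x4, takes a point from camera to tool coordinates, whose origin is the TCP and whose axes are the flange's). Camera axes: x right, y down, z forward; pixel columns grow to the right and rows downward; lengths in m; the calibration is good to about 2 mm. A picture is of the moment at which its call begins: read the wrist's pose just before it. calibration takes no time and is no camera call.
- r.hand_in(): hands the job in, once; it reports no verdict.
The state is a dict: "time_s": time; "qpos": joint angles; "dq": joint speeds; "effort": joint torques, N m; "ee_pos": TCP position; "orientation": TCP orientation; "force": force on the tool from outside, world axes, zero at the start; "moment": the same for the moment, N m; "finger_gap": finger opening in m.
Only numpy, scipy, OpenCV 4.12 (cv2) and the standard library are available. Lean on these libraries where they do the work, as an engineer would, in place of code of your own. Each camera call takes 0.05 s, during which the arm holds its last target. There are 200 camera calls.

## Working session

There is one attempt and no reset: what is moved stays moved. The work goes in short steps, Python scripts to look and compute and a tool call to move; the robot and the scene stay as the last step left them, time stands still between calls to the robot, and variables do not carry over. Pictures are saved under pics/ and viewed, about 8 in all and at most 12, crops included, and the job is handed in when it is done.

Besides the shell and the picture viewer there is one more tool, called after "Emit:" as name(argument=value, ...) on one line, values as JSON. jog_arm: Moves the arm, as the interface text tells. Its arguments: {"type":"object","properties":{"rows":{"type":"string"},"jaw":{"type":"number"}},"required":["rows"]}

```bash
mkdir -p pics; cat > h.py <<'E'
import numpy as np, cv2
from bench import r
def snap(n,f):
    im=r.snapshot(n); cv2.imwrite('pics/'+f+'.png',cv2.cvtColor(im,cv2.COLOR_RGB2BGR)); return im
def ray(c,u,v,z):
    f=192/np.tan(np.radians(c['vfov'])/2); R=np.array(c['R']);t=np.array(c['t'])
    d=R.T@np.array([(u-c['cx'])/f,(v-c['cy'])/f,1]); o=-R.T@t
    return o+d*(z-o[2])/d[2]
def proj(c,X):
    f=192/np.tan(np.radians(c['vfov'])/2); p=np.array(c['R'])@np.array(X)+np.array(c['t'])
    return f*p[0]/p[2]+c['cx'],f*p[1]/p[2]+c['cy']
E
python3 - <<'E'
from h import *
a=snap('top','t0');b=snap('side','s0')
for n in('top','side'):print(r.calibration(n))
print(r.read_state())
E
```

```text
{'vfov': 48.37743533104737, 'cx': 250.165362144952, 'cy': 189.12956727616464, 'R': array([[-1.34089016e-02, -9.99909996e-01, -4.49083320e-04],
       [-9.96278680e-01,  1.33984449e-02, -8.51426618e-02],
       [ 8.51410156e-02, -6.94257437e-04, -9.96368669e-01]]), 't': array([0.05829528, 0.41463143, 1.20317181])}
{'vfov': 52.09301428284837, 'cx': 258.75695423154195, 'cy': 201.05338770068084, 'R': array([[ 0.9926068 , -0.11999612, -0.01823932],
       [-0.08179174, -0.55027392, -0.83096855],
       [ 0.08967638,  0.82631686, -0.55602032]]), 't': array([-0.39348618,  0.10068556,  1.08154807])}
{'time_s': 0.1, 'qpos': array([-1.30279823e+00,  2.59262242e-01,  1.53590959e+00,  1.69133887e-05,
        1.34798856e+00, -2.02822289e-01]), 'dq': array([ 9.92205229e-05, -8.64793482e-04, -2.41654124e-03,  6.29835109e-04,
        1.51978642e-04, -1.46211826e-03]), 'effort': array([ 1.99169583e-03, -4.38211977e+01, -2.84641582e+01,  7.20235077e-02,
        3.63542803e-02, -5.32911315e-05]), 'ee_pos': array([ 0.24938637, -0.48971824,  0.22893076]), 'orientation': array([-3.14006038e+00, -3.31947028e-04,  4.70816382e-01]), 'force': array([0.37316941, 0.10292705, 0.13131955]), 'moment': array([ 0.00424741, -0.06422905,  0.01371094]), 'finger_gap': 0.09338622809510799}
```

View pics/t0.png

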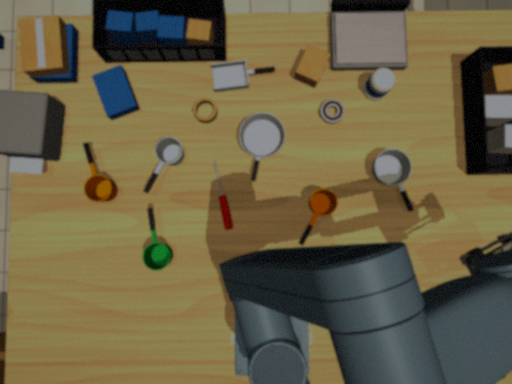

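View pics/s0.png

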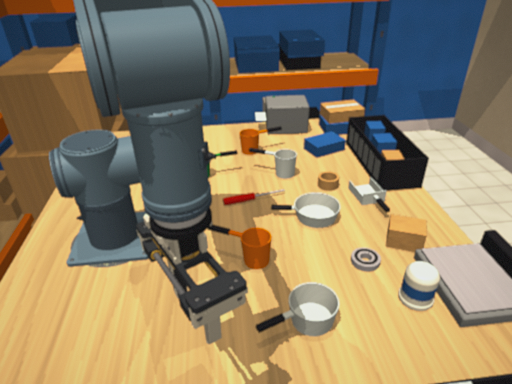

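The three grey pans are: wide at top (261,136), middle at (391,167) and small at (169,151). The look-alikes are orange at (100,187) and (320,203) and green at (157,255). I'll measure the grey ones and check an enlarged crop.

```bash
cat > m.py <<'E'
from h import *
def blobs(im,wins):
    hsv=cv2.cvtColor(im,cv2.COLOR_RGB2HSV); c=r.calibration('top'); out=im.copy()
    for n,(u,v,w,zr,zh) in wins.items():
        sl=np.zeros(im.shape[:2],np.uint8); cv2.circle(sl,(u,v),w,255,-1)
        g=((hsv[...,1]<60)&(hsv[...,2]>90)).astype(np.uint8)*255&sl
        k=(hsv[...,2]<75).astype(np.uint8)*255&sl
        big=lambda m:max(cv2.findContours(m,cv2.RETR_EXTERNAL,cv2.CHAIN_APPROX_NONE)[0],key=cv2.contourArea)
        G=cv2.convexHull(big(cv2.morphologyEx(g,cv2.MORPH_OPEN,np.ones((5,5)))));K=big(k)
        e=cv2.fitEllipse(G)if len(G)>5 else 0;K=K[:,0].astype(float)
        (x,y),rad=cv2.minEnclosingCircle(G)
        M=cv2.moments(K.astype(np.int32).reshape(-1,1,2)); kc=(M['m10']/M['m00'],M['m01']/M['m00'])
        P=ray(c,*e[0],zr);H=ray(c,*kc,zh); ends=[ray(c,*q,zh) for q in K]
        d=[np.hypot(*(q-P)[:2])*1e3 for q in ends]
        vx=cv2.fitLine(np.array([q[:2] for q in ends],np.float32),cv2.DIST_L2,0,.01,.01).ravel()
        print(n,'rim',P.round(4),'circ',ray(c,x,y,zr).round(4),'ell',np.round(e[1],1),'r_mm',rad*1.15/427*1e3,'grip c',H.round(4),'dist',np.hypot(*(H-P)[:2]).round(4),'span',min(d),max(d),'yaw c',np.degrees(np.arctan2(*(H-P)[1::-1])).round(1),'line',np.degrees(np.arctan2(vx[1],vx[0])).round(1))
        cv2.ellipse(out,e,(255,0,0),1);cv2.drawContours(out,[K.astype(np.int32).reshape(-1,1,2)],-1,(0,0,255),1)
    return out
E
python3 - <<'E'
from m import *
im=cv2.cvtColor(cv2.imread('pics/t0.png'),cv2.COLOR_BGR2RGB)
o=blobs(im,dict(wide=(259,147,38,.042,.028),middle=(395,178,38,.058,.049),small=(163,162,36,.078,.071)))
o=cv2.resize(np.vstack([im[100:220,130:430],o[100:220,130:430]]),None,fx=2.4,fy=2.4,interpolation=cv2.INTER_CUBIC)
cv2.imwrite('pics/c0.png',o[...,::-1])
E
```

```text
wide rim [0.5609 0.0246 0.042 ] circ [0.5629 0.0232 0.042 ] ell [40.4 45. ] r_mm 62.524015618710656 grip c [0.4688 0.0401 0.028 ] dist 0.0934 span 66.6599093679311 120.25517164618854 yaw c 170.5 line -12.7
middle rim [ 0.4664 -0.3283  0.058 ] circ [ 0.466  -0.3252  0.058 ] ell [26.3 31. ] r_mm 42.04649456211777 grip c [ 0.4733 -0.3745  0.049 ] dist 0.0467 span 43.81472440172849 64.88252644787295 yaw c -81.6 line 3.5
small rim [0.5118 0.2658 0.078 ] circ [0.5095 0.2638 0.078 ] ell [18.1 23.5] r_mm 33.3406236188473 grip c [0.4341 0.3254 0.071 ] dist 0.0979 span 71.3857486008065 126.30831006845284 yaw c 142.5 line -27.4
```

View pics/c0.png

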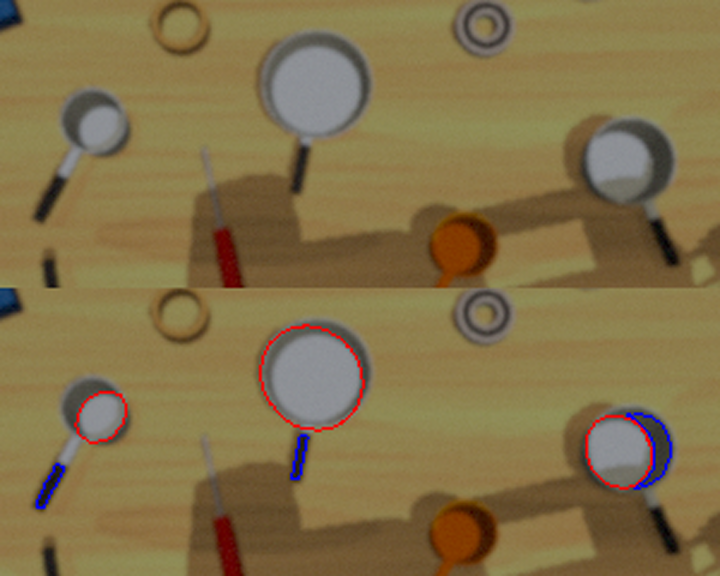

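The crop confirms the picks: three grey pans of decreasing rim size, while the coloured ones are decoys. The ellipses caught only the floors, so I'll use a saturation mask for the whole pan.

```bash
cat > m.py <<'E'
from h import *
def circ(P):
    A=np.c_[2*P,np.ones(len(P))]; s=np.linalg.lstsq(A,(P**2).sum(1),rcond=None)[0]
    return s[:2],np.sqrt(s[2]+s[0]**2+s[1]**2)
def meas(im,wins):
    hsv=cv2.cvtColor(im,cv2.COLOR_RGB2HSV); c=r.calibration('top'); out=im.copy()
    for n,(u,v,w,zr,zh) in wins.items():
        sl=np.zeros(im.shape[:2],np.uint8); cv2.circle(sl,(u,v),w,255,-1)
        big=lambda m:max(cv2.findContours(m,cv2.RETR_EXTERNAL,cv2.CHAIN_APPROX_NONE)[0],key=cv2.contourArea)
        m=((hsv[...,1]<80)*255).astype(np.uint8)&sl
        G=big(cv2.morphologyEx(m,cv2.MORPH_OPEN,cv2.getStructuringElement(2,(13,13))))
        Pw=np.array([ray(c,*q,zr)[:2] for q in G[:,0]]); P,rad=circ(Pw)
        (x,y),pr=cv2.minEnclosingCircle(G); cut=sl.copy(); cv2.circle(cut,(int(x),int(y)),int(pr+3),0,-1)
        ys,xs=np.nonzero(((hsv[...,2]<75)*255).astype(np.uint8)&cut)
        H=np.array([ray(c,*q,zh)[:2] for q in zip(xs,ys)]); D=H-P; d=np.hypot(*D.T)*1e3
        vx,vy,x0,y0=cv2.fitLine(H.astype(np.float32),cv2.DIST_L2,0,.01,.01).ravel()
        if (H.mean(0)-P)@[vx,vy]<0: vx,vy=-vx,-vy
        mm=H.mean(0)-P
        print(n,'axis',P.round(4),'rim r',rad.round(4),'res',np.std(np.hypot(*(Pw-P).T)).round(4),'black c',H.mean(0).round(4),'span',d.min().round(),d.max().round(),'yaw c',np.degrees(np.arctan2(mm[1],mm[0])).round(1),'line',np.degrees(np.arctan2(vy,vx)).round(1))
        cv2.drawContours(out,[G],-1,(255,0,0),1); out[ys,xs]=(0,0,255)
    return out
E
python3 - <<'E'
from m import *
im=cv2.cvtColor(cv2.imread('pics/t0.png'),cv2.COLOR_BGR2RGB)
o=meas(im,dict(wide=(259,147,38,.042,.028),middle=(395,178,40,.058,.049),small=(163,162,36,.078,.071)))
c=r.calibration('wrist');print(c)
E
```

```text
wide axis [0.568  0.0182] rim r 0.0656 res 0.001 black c [0.4687 0.0401] span 75.0 129.0 yaw c 167.5 line 167.5
middle axis [ 0.4704 -0.3418] rim r 0.0523 res 0.0017 black c [ 0.3749 -0.3794] span 73.0 133.0 yaw c -158.5 line -154.7
small axis [0.5199 0.2741] rim r 0.0392 res 0.0015 black c [0.434  0.3255] span 73.0 128.0 yaw c 149.1 line 152.5
{'vfov': 62.55906392147237, 'cx': 256.74426682450303, 'cy': 191.9568814449822, 'hand_eye': array([[-5.33851115e-04, -9.66630972e-01, -2.56172361e-01,
         7.16148032e-02],
       [ 9.99999826e-01, -4.51391219e-04, -3.80690128e-04,
        -7.33829136e-05],
       [ 2.52352914e-04, -2.56172520e-01,  9.66631045e-01,
        -1.55997286e-01],
       [ 0.00000000e+00,  0.00000000e+00,  0.00000000e+00,
         1.00000000e+00]])}
```

Emit:
jog_arm(rows="36 29 -22 -1;72 58 -45 -2;108 87 -67 -3;145 116 -90 -4;145 116 -90 -4", jaw=0.4)

```text
time_s: 0.6
ee_pos: [0.3962, -0.369, 0.1365]
orientation: [-3.135, -0.0, 0.405]
force: [0.4, 0.2, 0.1]
finger_gap: 0.0585
```

```bash
cat > w.py <<'E'
from h import *
from scipy.spatial.transform import Rotation as Ro
def wcal():
    s=r.read_state(); c=r.calibration('wrist'); T=np.eye(4); T[:3,:3]=Ro.from_euler('xyz',s['orientation']).as_matrix(); T[:3,3]=s['ee_pos']
    W=np.linalg.inv(T@c['hand_eye']); return dict(c,R=W[:3,:3],t=W[:3,3]),s
def look(f,pts):
    c,s=wcal(); im=r.snapshot('wrist').copy()
    for p in pts: cv2.drawMarker(im,tuple(int(round(q)) for q in proj(c,p)),(255,0,255),0,12,1)
    cv2.imwrite('pics/'+f+'.png',im[...,::-1]); print(s['time_s'],s['ee_pos'].round(4),np.degrees(s['orientation']).round(1),s['finger_gap'],s['force'].round(1)); return c
E
python3 - <<'E'
from w import *
a=np.array([.4704,-.3418]);d=np.array([np.cos(np.radians(-157)),np.sin(np.radians(-157))])
look('w1',[[*(a+d*k),.055] for k in(.072,.082,.132)]+[[*a,.058]]+[[*(a+d*k),.058] for k in(-.052,.052)])
E
```

```text
0.6 [ 0.3962 -0.369   0.1365] [-179.6   -0.    23.2] 0.05846374598628378 [0.4 0.2 0.1]
```

View pics/w1.png

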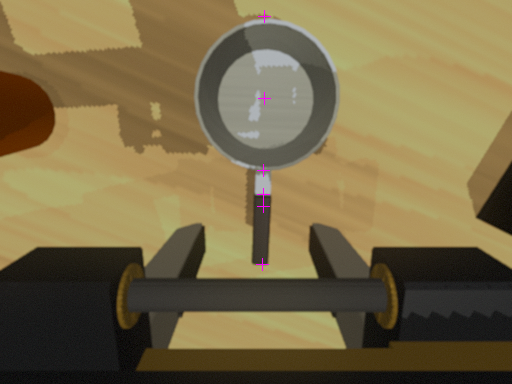

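The markers land on the middle pan's rim (centre 264,98) and its handle (263,195–265), so the measurement holds. Descending.

Emit:
jog_arm(rows="0 0 -30 0;0 0 -60 0;0 0 -85 0;0 0 -98 0;0 0 -98 0")

```text
time_s: 1.15
ee_pos: [0.3932, -0.3742, 0.0404]
orientation: [-3.139, 0.001, 0.4]
force: [0.3, 0.9, -0.0]
finger_gap: 0.0559
```

Emit:
jog_arm(rows="0 0 0 0;0 0 0 0;0 0 0 0;0 0 0 0;0 0 0 0", jaw=1)

```text
time_s: 1.65
ee_pos: [0.3947, -0.3744, 0.0422]
orientation: [3.141, -0.0, 0.401]
force: [-0.6, -0.1, 0.2]
finger_gap: 0.0204
```

Emit:
jog_arm(rows="0 0 0 0;0 0 0 0;0 0 0 0;0 0 5 0;0 0 15 0")

```text
time_s: 2.15
ee_pos: [0.3939, -0.3734, 0.0562]
orientation: [-3.139, 0.001, 0.401]
force: [-0.1, -0.4, -1.4]
finger_gap: 0.0137
```

Emit:
jog_arm(rows="0 0 20 0;0 0 40 0;0 0 70 0;0 0 100 0;0 0 110 0")

```text
time_s: 2.65
ee_pos: [0.3955, -0.3756, 0.1704]
orientation: [3.136, -0.001, 0.401]
force: [0.0, 0.2, -1.3]
finger_gap: 0.014
```

```bash
python3 - <<'E'
from w import *
look('w2',[]);snap('side','s2')
a=cv2.imread('pics/w2.png');b=cv2.imread('pics/s2.png')
cv2.imwrite('pics/j2.png',cv2.resize(np.hstack([a,b]),(800,300)))
E
```

```text
2.65 [ 0.3955 -0.3756  0.1704] [ 1.797e+02 -1.000e-01  2.300e+01] 0.01404574821862445 [ 0.   0.2 -1.3]
```

View pics/j2.png

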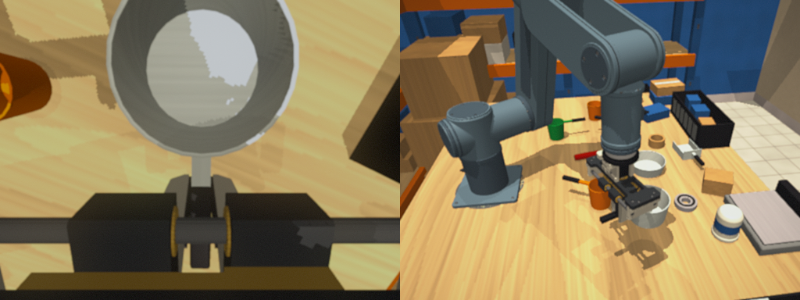

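The pan is held level, with the rim about 122 px in radius against 124 expected. Carrying it over the wide pan.

Emit:
jog_arm(rows="8 28 5 1;20 70 10 3;34 114 15 5;47 158 15 7;60 200 15 9.5")

```text
time_s: 3.25
ee_pos: [0.4538, -0.1719, 0.18]
orientation: [-3.139, 0.001, 0.568]
force: [0.2, -0.5, -1.5]
finger_gap: 0.0135
```

Emit:
jog_arm(rows="13 44 0 0;26 88 -10 0;38 126 -20 0;43 146 -30 0;43.5 148 -35 0")

```text
time_s: 3.75
ee_pos: [0.4965, -0.0232, 0.144]
orientation: [-3.138, 0.003, 0.57]
force: [-0.0, -0.5, -0.7]
finger_gap: 0.0135
```

Emit:
jog_arm(rows="0 0 0 0;0 0 0 0;0 0 0 0")

```text
time_s: 4.05
ee_pos: [0.498, -0.0274, 0.1468]
orientation: [3.141, 0.0, 0.565]
force: [-0.4, 0.3, -0.9]
finger_gap: 0.0139
```

```bash
python3 - <<'E'
from w import *
a=np.array([.568,.0182]);s=[[*(a+.066*np.array([np.cos(t),np.sin(t)])),.042] for t in np.linspace(0,6.28,9)]
look('w3',s);snap('top','t3')
a=cv2.imread('pics/w3.png');b=cv2.imread('pics/t3.png')
cv2.imwrite('pics/j3.png',cv2.resize(np.hstack([a,b]),(800,300)))
E
```

```text
4.05 [ 0.498  -0.0274  0.1468] [180.    0.   32.4] 0.013900214397171083 [-0.4  0.3 -0.9]
```

View pics/j3.png

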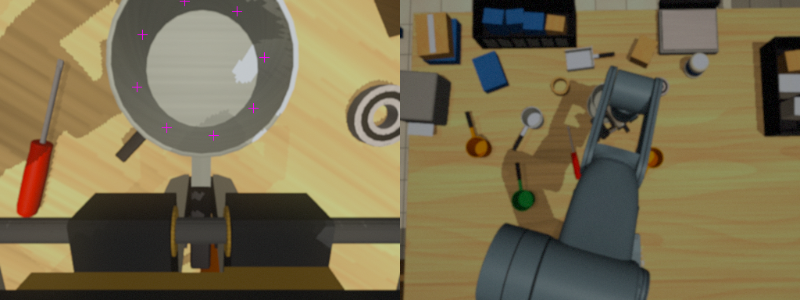

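Emit:
jog_arm(rows="0 0 -25 0;0 0 -50 0;0 0 -70 0;0 0 -85 0;0 0 -93 0")

```text
time_s: 4.65
ee_pos: [0.4974, -0.0267, 0.0527]
orientation: [-3.141, 0.001, 0.566]
force: [-1.0, 0.0, -1.2]
finger_gap: 0.0136
```

Emit:
jog_arm(rows="0 0 0 0;0 0 -3 0;0 0 -6 0;0 0 -8 0;0 0 -8 0")

```text
time_s: 5.15
ee_pos: [0.4985, -0.0263, 0.0461]
orientation: [3.141, -0.001, 0.567]
force: [-0.4, -0.5, -0.2]
finger_gap: 0.0137
```

```bash
python3 - <<'E'
from w import *
look('w4',[])
E
```

```text
5.15 [ 0.4985 -0.0263  0.0461] [179.9  -0.   32.5] 0.0137414828754198 [-0.4 -0.5 -0.2]
```

View pics/w4.png

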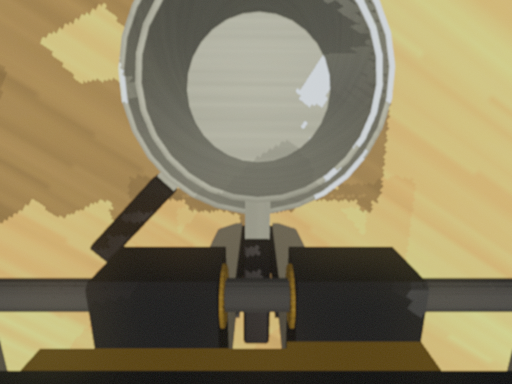

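The middle pan is down inside the wide one and concentric: inner rim about 136–381, outer 121–394. The wide pan's handle at (135,215) is about 45° clockwise, as wanted. Releasing.

Emit:
jog_arm(rows="0 0 0 0;0 0 0 0;0 0 0 0;0 0 0 0", jaw=0.5)

```text
time_s: 5.6
ee_pos: [0.498, -0.0261, 0.0457]
orientation: [3.142, -0.0, 0.567]
force: [0.2, -0.1, -0.4]
finger_gap: 0.0412
```

Emit:
jog_arm(rows="0 0 10 0;0 0 40 0;0 0 80 0;0 0 120 0;0 0 134 0")

```text
time_s: 6.1
ee_pos: [0.5001, -0.0266, 0.1846]
orientation: [3.136, -0.005, 0.567]
force: [-0.1, -0.1, -0.9]
finger_gap: 0.0465
```

Emit:
jog_arm(rows="-6 40 0 -8;-12 82 0 -16;-18 125 0 -24;-25 168 0 -32;-31 210 0 -40", jaw=0.4)

```text
time_s: 6.6
ee_pos: [0.4675, 0.1804, 0.1806]
orientation: [-3.141, -0.001, -0.117]
force: [0.6, 0.3, 0.1]
finger_gap: 0.0558
```

Emit:
jog_arm(rows="-6 40 -5 -8;-12 80 -10 -16;-18 120 -20 -22;-19 131 -20 -22;-19 131 -20 -22")

```text
time_s: 7.1
ee_pos: [0.4484, 0.3111, 0.1599]
orientation: [3.141, -0.0, -0.491]
force: [-0.3, -0.7, 0.1]
finger_gap: 0.0561
```

```bash
python3 - <<'E'
from w import *
from m import meas
a=np.array([.5199,.2741]);d=np.array([np.cos(np.radians(150.5)),np.sin(np.radians(150.5))])
look('w5',[[*(a+d*k),.077] for k in(.072,.082,.132)]+[[*a,.078]]+[[*(a+d*k),.078] for k in(-.038,.038)])
im=snap('top','t5')
meas(im,dict(wide=(259,147,42,.052,.028)))
a=cv2.imread('pics/w5.png');b=cv2.resize(im[80:230,160:360,::-1],(512,384))
cv2.imwrite('pics/j5.png',cv2.resize(np.hstack([a,b]),(800,300)))
E
```

```text
7.1 [0.4484 0.3111 0.1599] [180.   -0.  -28.1] 0.056051983612193004 [-0.3 -0.7  0.1]
wide axis [0.5656 0.0184] rim r 0.0651 res 0.0012 black c [ 0.4775 -0.0026] span 71.0 128.0 yaw c -166.6 line -79.1
```

View pics/j5.png

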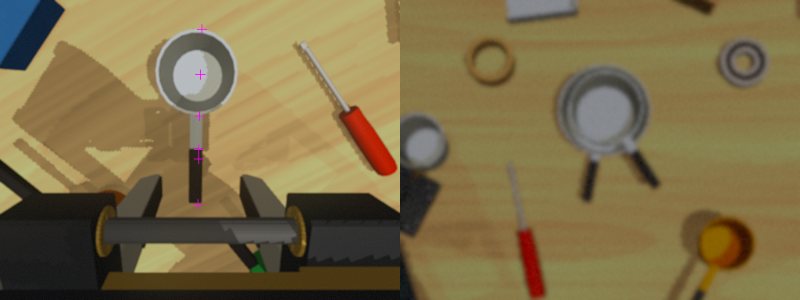

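The top crop shows the nest concentric with the handles fanned. The small pan's offset of about 3 mm in the wrist view matches the arm's lag. Descending to the small handle.

Emit:
jog_arm(rows="0 0 -30 0;0 0 -60 0;0 0 -85 0;0 0 -97 0;0 0 -97 0")

```text
time_s: 7.7
ee_pos: [0.4486, 0.3081, 0.0616]
orientation: [3.139, 0.002, -0.497]
force: [-0.6, -0.1, 0.6]
finger_gap: 0.0562
```

Emit:
jog_arm(rows="0 0 0 0;0 0 0 0;0 0 0 0;0 0 0 0;0 0 0 0", jaw=1)

```text
time_s: 8.2
ee_pos: [0.4492, 0.3101, 0.0632]
orientation: [-3.141, -0.001, -0.495]
force: [0.1, 0.3, 0.3]
finger_gap: 0.0205
```

Emit:
jog_arm(rows="0 0 0 0;0 0 0 0;0 0 0 0;0 0 5 0;0 0 15 0")

```text
time_s: 8.7
ee_pos: [0.4482, 0.3095, 0.0773]
orientation: [3.14, 0.001, -0.496]
force: [-0.2, 0.9, -0.8]
finger_gap: 0.0136
```

Emit:
jog_arm(rows="0 0 20 0;0 0 50 0;0 0 90 0;0 0 120 0;0 0 120 0")

```text
time_s: 9.2
ee_pos: [0.4516, 0.311, 0.2033]
orientation: [-3.134, -0.006, -0.495]
force: [-0.2, 1.3, -0.4]
finger_gap: 0.0137
```

```bash
python3 - <<'E'
from w import *
c=look('w6',[]); s=r.read_state()
T=Ro.from_euler('xyz',s['orientation']).as_matrix(); 
ax=s['ee_pos']+T@[.082,0,-.015]
im=cv2.imread('pics/w6.png')
for t in np.linspace(0,6.28,13):
  p=s['ee_pos']+T@[.082+.038*np.cos(t),.038*np.sin(t),-.015]
  cv2.drawMarker(im,tuple(int(q) for q in proj(c,p)),(255,0,255),0,10,1)
tp=cv2.imread('pics/t5.png')[100:190,210:310]
tp=cv2.resize(tp,(427,384),interpolation=cv2.INTER_CUBIC)
cv2.imwrite('pics/j6.png',cv2.resize(np.hstack([im,tp]),(800,327)))
E
```

```text
9.2 [0.4516 0.311  0.2033] [-179.6   -0.4  -28.4] 0.013681471201054578 [-0.2  1.3 -0.4]
```

View pics/j6.png

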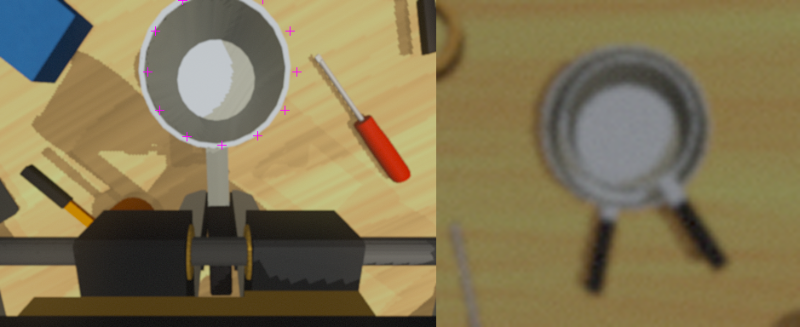

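The small pan is held level. Its rim sits about 3 mm to the tool's −y side, so the handle is about 2.4° off the tool axis; I'll allow for this. Turning and carrying it.

Emit:
jog_arm(rows="8 -28 5 8;16 -58 5 16;25 -92 5 24;33 -122 5 32;40 -150 5 40")

```text
time_s: 9.75
ee_pos: [0.4881, 0.1583, 0.2012]
orientation: [-3.141, 0.003, 0.208]
force: [0.4, 0.2, -0.7]
finger_gap: 0.014
```

Emit:
jog_arm(rows="8 -32 0 8;17 -64 0 16;26 -96 0 24;34 -126 0 32;41 -150 0 40")

```text
time_s: 10.25
ee_pos: [0.5292, 0.0082, 0.2011]
orientation: [-3.139, 0.002, 0.906]
force: [-0.4, 0.3, -1.1]
finger_gap: 0.0141
```

Emit:
jog_arm(rows="7 -25 0 8;14 -50 0 16;20 -72 0 23.5;20 -72 0 23.5;20 -72 0 23.5")

```text
time_s: 10.75
ee_pos: [0.5491, -0.0621, 0.2013]
orientation: [-3.139, -0.0, 1.307]
force: [-0.8, 0.2, -1.1]
finger_gap: 0.0139
```

Emit:
jog_arm(rows="0 0 0 0;0 0 0 0;0 0 0 0")

```text
time_s: 11.05
ee_pos: [0.5498, -0.0613, 0.2027]
orientation: [-3.142, -0.0, 1.311]
force: [-0.4, -0.7, 0.2]
finger_gap: 0.0139
```

Emit:
jog_arm(rows="0 0 -20 0;0 0 -40 0;0 0 -55 0;0 0 -62 0;0 0 -62 0")

```text
time_s: 11.55
ee_pos: [0.5494, -0.0616, 0.1399]
orientation: [-3.14, -0.0, 1.311]
force: [-0.2, 1.2, -0.7]
finger_gap: 0.0141
```

```bash
python3 - <<'E'
from w import *
a=np.array([.5675,.0181]);d=np.array([np.cos(np.radians(-147.5)),np.sin(np.radians(-147.5))])
look('w7',[[*(a+.052*np.array([np.cos(t),np.sin(t)])),.062] for t in np.linspace(0,6.28,13)]+[[*(a+d*k),.053] for k in(.072,.132)])
E
```

```text
11.55 [ 0.5494 -0.0616  0.1399] [-179.9   -0.    75.1] 0.014058302573808872 [-0.2  1.2 -0.7]
```

View pics/w7.png

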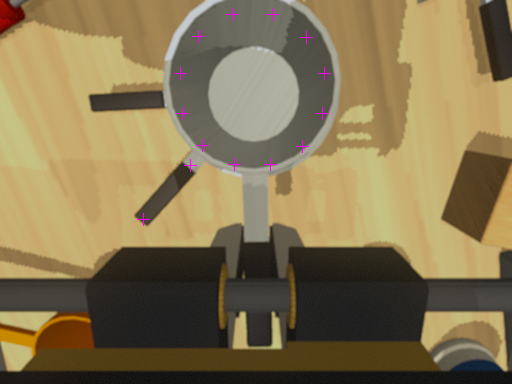

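The predicted middle rim is concentric with the small pan's, and the middle handle's end matches its marker at (142,219). Lowering.

Emit:
jog_arm(rows="0 0 -20 0;0 0 -38 0;0 0 -52 0;0 0 -60 0;0 0 -60 0")

```text
time_s: 12.1
ee_pos: [0.5498, -0.0621, 0.0804]
orientation: [-3.141, -0.0, 1.311]
force: [-0.7, 0.3, -0.3]
finger_gap: 0.0139
```

Emit:
jog_arm(rows="0 0 -2 0;0 0 -5 0;0 0 -8 0;0 0 -9 0;0 0 -9 0")

```text
time_s: 12.6
ee_pos: [0.55, -0.0621, 0.0716]
orientation: [-3.142, -0.0, 1.311]
force: [-0.3, 0.0, -1.1]
finger_gap: 0.0136
```

Emit:
jog_arm(rows="0 0 -1 0;0 0 -1 0;0 0 -1 0")

```text
time_s: 12.9
ee_pos: [0.5501, -0.0623, 0.071]
orientation: [3.141, 0.0, 1.311]
force: [-0.2, -0.9, 1.1]
finger_gap: 0.0135
```

Emit:
jog_arm(rows="0 0 0 0;0 0 0 0;0 0 0 0;0 0 0 0", jaw=0.6)

```text
time_s: 13.3
ee_pos: [0.5499, -0.0621, 0.0706]
orientation: [-3.141, -0.0, 1.311]
force: [0.3, 0.6, 1.1]
finger_gap: 0.0368
```

Emit:
jog_arm(rows="0 0 10 0;0 0 40 0;0 0 80 0;0 0 120 0;0 0 150 0")

```text
time_s: 13.8
ee_pos: [0.5506, -0.0623, 0.2242]
orientation: [3.138, 0.0, 1.311]
force: [-0.4, -0.7, -0.5]
finger_gap: 0.0374
```

Emit:
jog_arm(rows="-25 -40 0 0;-50 -80 0 0;-75 -120 0 0;-100 -160 0 0;-125 -200 0 0")

```text
time_s: 14.3
ee_pos: [0.4239, -0.2634, 0.2217]
orientation: [3.14, 0.001, 1.311]
force: [0.5, -0.8, 0.1]
finger_gap: 0.0375
```

```bash
python3 - <<'E'
from w import *
c=r.calibration('top'); t=snap('top','t8'); s=snap('side','s8'); cs=r.calibration('side')
a=np.array([.5675,.0181]); u=lambda q:np.array([np.cos(np.radians(q)),np.sin(np.radians(q))])
def mark(im,c):
  im=cv2.resize(im[...,::-1],None,fx=4,fy=4,interpolation=cv2.INTER_CUBIC)
  for q,z in((167.5,.034),(-147.5,.059),(-102.5,.085)):
    for k in(.072,.132):
      p=proj(c,[*(a+k*u(q)),z]); cv2.drawMarker(im,tuple(int(4*w+2) for w in p),(255,0,255),0,12,1)
  for R,z in((.066,.042),(.052,.062),(.038,.086)):
    for g in range(0,360,30):
      p=proj(c,[*(a+R*u(g)),z]); cv2.circle(im,tuple(int(4*w+2) for w in p),2,(0,0,255),-1)
  x,y=[int(4*w) for w in proj(c,[*a,.03])]; return im[y-200:y+200,x-200:x+200]
cv2.imwrite('pics/j8.png',np.hstack([mark(t,c),mark(s,cs)]))
st=r.read_state();print(st['time_s'],st['ee_pos'],st['force'])
E
```

```text
14.4 [ 0.42241547 -0.26679834  0.22151842] [0.03414468 0.08126673 0.4452032 ]
```

View pics/j8.png

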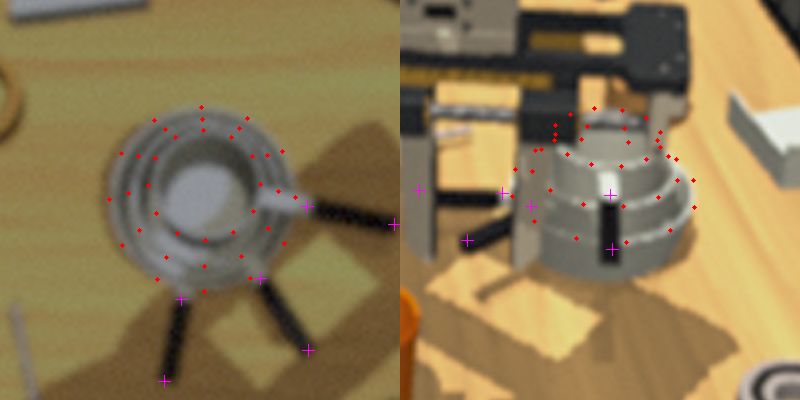

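Top and side views show all three pans nested and level, with each handle on its predicted marker in the top view. The gripper is well clear, so I'm handing in.

```bash
python3 -c "
from bench import r
print(r.hand_in(), r.read_state()['time_s'])"
```

```text
the job is handed in; nothing more can be done
the job is handed in; nothing more can be done
```

The three pans are in one nest and the job is handed in, with about 14.4 s on the clock. I lifted the middle pan by its handle into the wide pan, then the small pan into the middle one. The green and orange look-alikes were not touched.

**Last checks:**
- **Position:** in the top view the rims and handles lie within a few millimetres of their predicted places. The handles point to about 167°, 212° and 257°, which is 45° between neighbours.
- **Seating:** both pans look level. When I lowered the small pan the last millimetre, the vertical force changed from −1.1 to +1.1 N, so it was touching the floor below before I let go. The middle pan was released at its computed seated height.
- **Wide pan:** after the middle pan was set down, its measured centre was within about 3 mm of where it started.
- **Clearance:** the gripper is well away from the nest.

**Disagreements:** in the side view my markers sat 2–3 pixels off the pans. I put this down to calibration and the visible front face of the handle. The hand-in gave no verdict.

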